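# Dock the plug-in card and hold the field probe over its coil

## Robot

A 6-joint arm with a two-finger parallel gripper is mounted at the origin on a cart in front of the work surface, level with it; the furniture and walls round the work are solid. World frame = base frame: x ahead of the robot, y to its left, z up, the work surface at z = 0. Lengths are in m, angles in rad, forces in N, time in s.
With the tool pointing down it reaches from about 0.325 to 0.775 m from the base axis. Payload 5.5 kg.
Tool frame: the origin (TCP) lies between the finger pads; the fingertips stand 8 mm ahead of it and the grasp point (between the pads) lies 11 mm behind it (tcp_to_tips is the distance from the TCP to the fingertips, in m); z points along the fingers, y is the line along which they close (so a half turn about z gives the same grasp; the last joint's range is limited). The gripper opens to 88 mm and grips with 3 to 60 N. Pads are 20 mm wide; open, the fingers measure 115 mm over their backs; the gripper's body (75 mm by 178 mm) begins 61 mm behind the grasp point.
Start: joints at [1.163, 0.091, 1.231, -0, 1.82, -0.057], TCP at [0.206, 0.563, 0.231] pointing down, gripper open.
Joint ranges: [-2.87, 2.87], [-0.86, 2.18], [0.17, 2.46], [-1.51, 4.65], [0.06, 2.69], [-2.65, 2.65]. Speed limits (rad/s): [2.57, 2.57, 3.01, 3.14, 3.14, 3.14].

## Interface

Orientations are given as a unit quaternion [w, x, y, z].
In Python, from bench import * gives the robot as it stands. Calls block until the motion is done:
- move_to(position, orientation): joint-space move of the TCP to a pose.
- move_l(position, speed=0.15, orientation=None): straight line of the TCP; orientation=None keeps the orientation; speed is the mean speed in m/s.
- movej(angles): joint-space move.
- gripper_open() and close(): open the fingers fully, or close them until they stop; the grip force is fixed at half the most.
- hold(seconds).
- inverse_kinematics(position, orientation): joint angles nearest the present ones, or None.
- state(): the state.
- get_image(name): name is "side" or "top" or "wrist"; returns a dict with "frame" (480x640x3 uint8, blue, green, red), "depth" (480x640 float32, m along the optical axis (not along the pixel's ray), 0 where there is no reading), "camera_matrix" (3x3 intrinsics, pixels), "view" (4x4, takes a point from world to camera coordinates). Camera axes: x right, y up, looking along -z (the intrinsics and any distortion apply to the point x, -y, -z); pixel columns grow to the right and rows downward; lengths in m; the calibration is good to about 2 mm. A picture is of the moment at which its call begins.
A pose or a line that the arm cannot do raises IKError and nothing moves.
- job_done(): hands the job in; it is judged then, once.
The state is a dict: "time": time; "joint_pos": joint angles; "dq": joint speeds; "joint_torque": joint torques, N m; "ee_pos": TCP position; "ee_rot": TCP orientation; "ft_force": force on the tool from outside, world axes, zero at the start; "moment": the same for the moment, N m; "finger_gap": finger opening in m; "finger_force": force on a finger pad.
Only numpy, scipy, OpenCV 4.12 (cv2) and the standard library are available. Lean on these libraries where they do the work, as an engineer would, in place of code of your own. Each camera call takes 0.05 s, during which the arm holds its last target. There are 200 camera calls.

## Task

Slide the loose plug-in card into the guides of the test dock until its edge is fully home in the connector, and let it go. Then lift the probe with the ring-shaped end (not the one with the ball) out of the rack and hold it upright about 5 mm above the middle of the copper coil on the card, its flat ring square across the coil, so that I can read its lamp. The probe must not touch the card or the dock; finish while still holding it there, and leave the ball probe, the transformer and the solder reel where they are.

Things in the scene. Friction and masses are not known exactly. Their poses are not given: they have to be found in the camera images.
- dock: test dock, fixed: grey case 156 (x) x 116 (y) mm, origin in the middle of its underside; the card slides in along +x. Two black ledges (top at z = 27 mm, y = 35 to 48 mm either side, x = -56 to 60) carry the board's side edges. From x = -6 mm on, side walls 82.5 mm apart and lips leave a slot 5 mm high (z = 27 to 32); before x = -20 mm the ledges are open above
- guide_mouth (a point): where the guides' flared mouths begin: dock x = -20 mm, midway between the guides, at the ledges' height; axes those of the dock. The flare narrows outward-in and top-down over 14 mm. Lay the board on the open ledges before it, or enter level at this height, and push along +x
- dock_home (a point): the place of the card's origin when it is fully home: 27 mm above the dock's origin, axes those of the dock. The slot of the connector (96 mm wide black block at the far end, top at 41 mm) takes the board's last 8 mm; its stop lets the card go to x = +1 mm here
- card: plug-in card, loose, about 160 g: green board 120 (x) x 80 (y) x 3 mm, origin in the middle of its underside, which lies on the mat at the start; +x points to the plug-in edge (x = 60 mm). At the -x end an aluminium panel 96 wide, 32 high (x = -63 to -60) with a black pull grip. No part stands over 10 mm high on the board from x = -51 to 4 mm
- card_grip (a point): middle of the card's pull grip, at card x = -61.5, y = 0, z = 32 mm; axes those of the card. The grip is an upright black block 10 mm thick (x), 36 mm wide (y), its top 46 mm above the board's underside; pinch it across its 10 mm from above
- coil_top (a point): top of the copper coil at its middle (card x = 22, y = 0, z = 17 mm), axes those of the card. The coil lies along x, 26 mm long, 14 wide. Beside it, higher than it: a finned heat sink (card x = 6 to 38, y = 19 to 32, top at 34 mm) and two round black capacitors (x = 4 to 40, y = -34 to -17, top at 33 mm)
- probe_rack: dark steel probe rack, fixed: top plate 52 (x) x 122 (y) mm, upper surface 96 mm above the mat, two round 22 mm holes at y = +32 and -32 mm, in which the two probes hang; back plate on the +x side; origin in the middle of the underside
- loop_probe: cordless probe that ends in a ring, 50 g, in either hole: black handle 12 (x) x 16 (y) mm from z = 5 to 62 mm, lamp to 69; collar 28 mm across, 5 high, resting on the rack; below it hub, 6 mm stem and a flat ring, 18 mm across, 3 thick, in the probe's y-z plane (x is square to the ring). Origin: centre of the collar's underside; z up. Lift it straight up 75 mm or more to clear the rack
- probe_grip (a point): middle of the loop probe's handle, 38 mm above its origin, axes those of the probe
- loop_tip (a point): lowest point of the ring, 66.5 mm below the loop probe's origin, axes those of the probe
- ball_probe: the other probe, alike but ending in a 13 mm ball; hangs in the other hole; leave it alone
- transformer: bystander, stands between dock and rack: black transformer 62 x 84 mm, 88 mm high; origin in the middle of its underside
- solder_spool: bystander: solder reel, 54 mm across, 55 mm high; origin in the middle of its underside
Mind the look-alikes: they are no part of the job. What is shaped like the dock but blue is not meant.

How it is judged:
On the way, in this order (a step that is already met when the one before it is completed fails the run):
1. the card is fully home in the dock and let go (x of card in the frame of dock_home above -0.003 m and z of card in the frame of dock_home between -0.003 and 0.003 m and distance between card and dock_home below 0.006 m and angle between the x axis of card and the x axis of dock, either way round below 0.06 rad and contact force between card and the fingers below 0.1 N), for 0.3 s.
2. the loop probe is lifted out of the rack (height (world z) of loop_tip above 0.098 m and contact force between loop_probe and the fingers above 0.5 N), for 0.1 s.
At the end, for the whole second after the job is handed in: Card home within 3 mm along the slot and let go; loop probe held in the fingers, still, upright within 0.12 rad, ring square across the coil within 0.15 rad, its lowest point 1.5 to 10 mm above the coil and within 6 mm of its middle; the probe does not touch card or dock (x of card in the frame of dock_home above -0.003 m and z of card in the frame of dock_home between -0.003 and 0.003 m and distance between card and dock_home below 0.006 m and angle between the x axis of card and the x axis of dock, either way round below 0.06 rad and z of loop_tip in the frame of coil_top between 0.0015 and 0.01 m and horizontal distance between loop_tip and coil_top below 0.006 m and angle between the x axis of loop_probe and the x axis of card, either way round below 0.15 rad and angle between loop_probe's own z axis and vertical below 0.12 rad and linear speed of loop_probe below 0.02 m/s and contact force between loop_probe and the fingers above 0.5 N and contact force between the arm and card below 0.1 N and contact force between loop_probe and card below 0.05 N and contact force between loop_probe and dock below 0.05 N); the arm keeps its last pose, push and grip.
It fails at once if the probe touched the card or the dock (contact force between loop_probe and card above 0.3 N or contact force between loop_probe and dock above 0.3 N).
It fails at once if the ball probe, the transformer or the solder reel was disturbed (distance of any of ball_probe, transformer, solder_spool from where it was at the start of the episode above 0.012 m).
It also fails if it takes over 64 s, if anything falls off the work surface, if the arm or the gripper's body presses on something with over 40 N, if the wrist force passes 120 N, or if a joint passes its speed limit or range.

## Working session

There is one attempt and no reset: what is moved stays moved. The work goes in short steps, each a Python script; the robot and the scene stay as the last script left them, time stands still between calls to the robot, and variables do not carry over. Pictures are saved under pics/ and viewed, at most 10 in all, crops included, and the job is handed in when it is done.

```bash
mkdir -p pics; ls; cat > h.py <<'E'
from bench import *
import numpy as np, cv2
def cloud(im):
    K=np.array(im["camera_matrix"]);V=np.array(im["view"]);d=im["depth"]
    v,u=np.mgrid[0:d.shape[0],0:d.shape[1]]
    P=np.stack([(u-K[0,2])/K[0,0]*d,-(v-K[1,2])/K[1,1]*d,-d],-1)
    return (P-V[:3,3])@V[:3,:3]   # world
E
python3 - <<'E'
from h import *
for n in ("top","side"):
    im=get_image(n); cv2.imwrite(f"pics/{n}0.png",im["frame"])
    np.savez(f"{n}0.npz",**{k:np.array(im[k]) for k in("frame","depth","camera_matrix","view")})
    P=cloud(im); print(n,(im["depth"]>0).mean(), np.linalg.inv(np.array(im["view"]))[:3,3])
print(state())
E
```

```text
pics
top 0.9962076822916667 [ 0.38498598 -0.01269058  1.34871954]
side 0.9961328125 [ 0.28351961 -0.79298871  0.70753947]
{'time': 0.1, 'joint_pos': array([ 1.16329130e+00,  9.17720183e-02,  1.23176681e+00, -2.51778616e-05,
        1.81978038e+00, -5.67044358e-02]), 'dq': array([ 6.13438667e-04,  1.16052565e-03, -3.10889964e-03, -5.57591254e-04,
       -1.22649649e-03,  6.68776425e-06]), 'joint_torque': array([ 1.80333274e-03, -4.47857773e+01, -4.07568419e+01,  6.99591846e-02,
        2.84989440e-02, -1.02218632e-04]), 'ee_pos': array([0.20610314, 0.56322567, 0.22962609]), 'ee_rot': array([-1.86699811e-04,  1.74505284e-01,  9.84655859e-01, -8.42932867e-04]), 'ft_force': array([-0.50103021, -0.09543873,  0.34145923]), 'moment': array([ 0.01270175,  0.00658911, -0.02621924]), 'finger_force': 0.0, 'finger_gap': 0.08793882705360348}
```

View pics/top0.png

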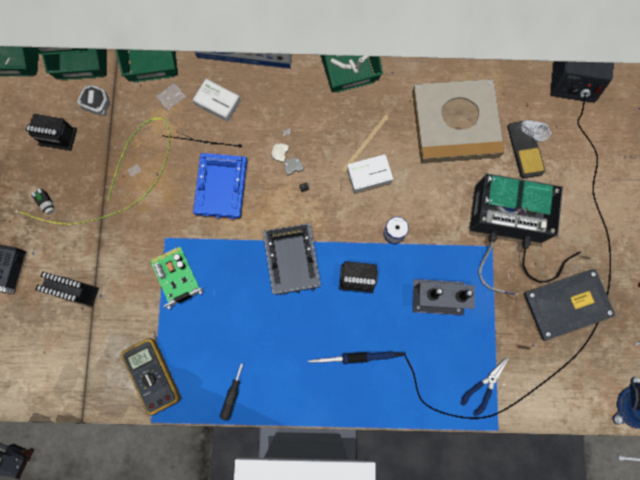

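View pics/side0.png

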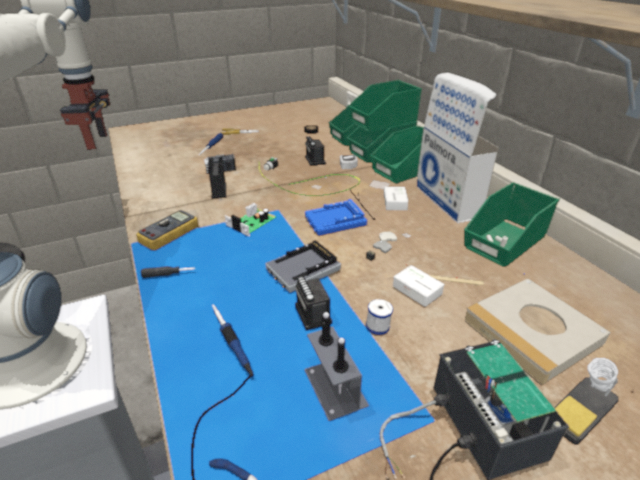

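The top view shows the card (green) near (178,277) with its panel at the lower end, the dock (grey) at (292,260) with its connector at the top, and the rack at (443,296) with two probes. The transformer is at (359,277) and the reel at (396,230). The blue lookalike is at (220,185).

```bash
python3 - <<'E'
from h import *
im=dict(np.load("top0.npz")); P=cloud(im); f=im["frame"]
cr=lambda r,c,h,w:cv2.resize(f[r:r+h,c:c+w],None,fx=4,fy=4,interpolation=cv2.INTER_CUBIC)
cv2.imwrite("pics/c1.png",np.vstack([cr(220,140,95,195)]))
s=dict(np.load("side0.npz"))["frame"]
cv2.imwrite("pics/c2.png",np.hstack([cv2.resize(s[290:430,295:385],None,fx=4,fy=4,interpolation=cv2.INTER_CUBIC),cv2.resize(f[265:325,405:480],(440,560),interpolation=cv2.INTER_CUBIC)]))
def rect(name,r0,r1,c0,c1,zlo,zhi,extra=None):
    sub=P[r0:r1,c0:c1]; m=(sub[...,2]>zlo)&(sub[...,2]<zhi)
    if extra is not None: m&=extra[r0:r1,c0:c1]
    n,l,st,_=cv2.connectedComponentsWithStats(m.astype(np.uint8)); k=1+np.argmax(st[1:,4])
    p=sub[l==k]; R=cv2.minAreaRect((p[:,:2]*1000).astype(np.float32)); print(name,len(p),R,np.median(p[:,2]))
hsv=cv2.cvtColor(f,cv2.COLOR_BGR2HSV)
green=(hsv[...,0]>40)&(hsv[...,0]<85)&(hsv[...,1]>80)
rect("card",235,315,140,215,-.02,.012,green)
rect("cardpanel",280,315,140,215,.02,.06)
rect("dock",215,300,255,325,.012,.06)
rect("dock conn",215,300,255,325,.034,.06)
rect("rack",270,325,405,485,.085,.102)
rect("probes L",270,325,405,443,.14,.2)
rect("probes R",270,325,450,485,.14,.2)
rect("trafo",255,300,335,385,.03,.12)
rect("reel",210,250,380,415,.03,.12)
rect("backplate",270,325,405,485,.104,.125)
print(P[300,250],P[250,420])
E
```

```text
card 1061 ((568.72802734375, 324.31463623046875), (112.02224731445312, 79.71525573730469), 27.516756057739258) 0.0020682565106020343
cardpanel 159 ((510.48529052734375, 294.6680603027344), (11.46778392791748, 95.38783264160156), 28.561721801757812) 0.03532085680885821
dock 3148 ((609.320556640625, 43.856956481933594), (162.03871154785156, 116.10860443115234), 10.968063354492188) 0.02419672625857553
dock conn 496 ((637.0886840820312, 50.2432975769043), (90.76052856445312, 96.63197326660156), 10.523298263549805) 0.03813915703281365
rack 1079 ((523.5311279296875, -309.17333984375), (124.04703521728516, 53.33935546875), 87.64163970947266) 0.09598472239268775
probes L 55 ((523.9993896484375, -276.6126708984375), (11.303860664367676, 16.98249053955078), 1.9119380712509155) 0.15822813162655416
probes R 62 ((522.3423461914062, -340.40667724609375), (17.23204231262207, 13.189754486083984), 63.459861755371094) 0.15619901917923404
trafo 932 ((568.832763671875, -114.18083190917969), (84.44376373291016, 56.89225769042969), 85.70277404785156) 0.07259396986866348
reel 433 ((685.67724609375, -203.81753540039062), (51.13982391357422, 54.08464050292969), 88.98171997070312) 0.05293514533357247
backplate 22 ((518.9361572265625, -336.38421630859375), (17.521175384521484, 8.316327095031738), 33.75992202758789) 0.11188962734479749
[ 5.10744082e-01  1.39297749e-01 -1.37153203e-04] [ 6.42791398e-01 -2.68519278e-01 -6.07923468e-05]
```

View pics/c1.png

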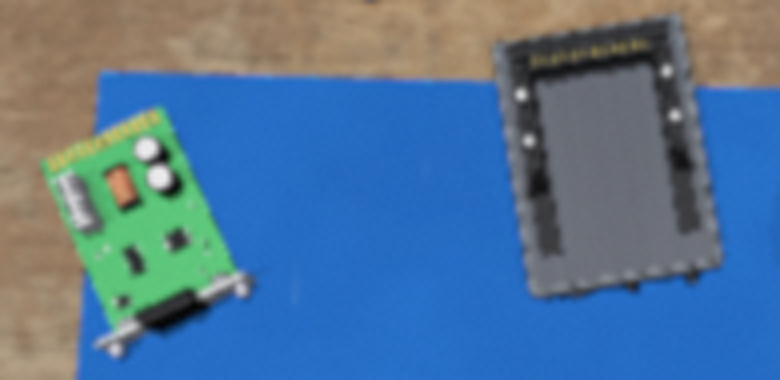

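View pics/c2.png

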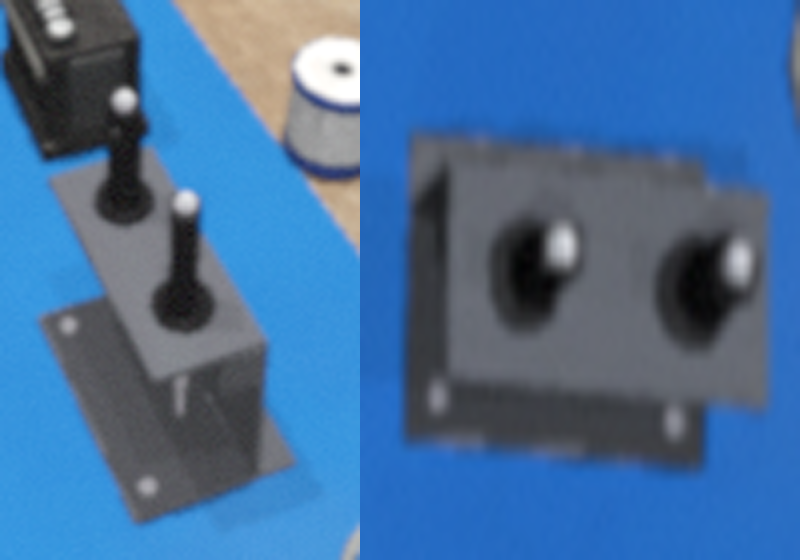

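Pixels match expectations. The card's plug edge points away from the robot at about 28° yaw and the dock sits at about 10.7°. One probe stem shows under the rack, but I can't tell which probe it belongs to yet. Next I'll take closer wrist views of the card and the dock.

```bash
cat >> h.py <<'E'
from scipy.spatial.transform import Rotation as Rn
def quat(R): 
    q=Rn.from_matrix(R).as_quat(); return np.array([q[3],q[0],q[1],q[2]])
def down(yaw,pos):
    """tool down, closing line along yaw (deg); picks the half turn with smaller wrist angle"""
    best=None
    for k in (0,180):
        a=np.radians(yaw+k);c,s=np.cos(a),np.sin(a)
        q=quat(np.array([[-s,c,0],[c,s,0],[0,0,-1]]).T)
        j=inverse_kinematics(pos,q)
        if j is not None and (best is None or abs(j[5])<best[0]): best=(abs(j[5]),q)
    return best[1]
def snap(name,w="wrist"):
    im=get_image(w); cv2.imwrite(f"pics/{name}.png",im["frame"])
    np.savez(f"{name}.npz",**{k:np.array(im[k]) for k in("frame","depth","camera_matrix","view")}); return im
E
python3 - <<'E'
from h import *
print(np.array(get_image("wrist")["view"]).round(3))
p=[.50,.29,.33]; q=down(28,p); print(q); move_to(p,q); im=snap("wc")
p=[.54,.045,.33]; q=down(10.7,p); print(q); move_to(p,q); im2=snap("wd")
print(np.linalg.inv(np.array(im2["view"])).round(3), state()["time"],state()["joint_pos"])
cv2.imwrite("pics/w1.png",cv2.resize(np.hstack([im["frame"],im2["frame"]]),(800,300),interpolation=cv2.INTER_AREA))
E
```

```text
[[ 0.342  0.94  -0.001 -0.601]
 [-0.908  0.33  -0.259  0.032]
 [-0.243  0.09   0.966 -0.388]
 [ 0.     0.     0.     1.   ]]
[0.         0.51503807 0.8571673  0.        ]
[0.         0.63809615 0.76995669 0.        ]
[[ 0.982 -0.182 -0.05   0.527]
 [ 0.189  0.949  0.253  0.116]
 [ 0.001 -0.258  0.966  0.483]
 [ 0.     0.     0.     1.   ]] 2.75 [ 2.27263767e-02 -2.13825712e-02  1.16792667e+00  5.82500622e-04
  1.99507450e+00 -1.66164334e-01]
```

View pics/w1.png

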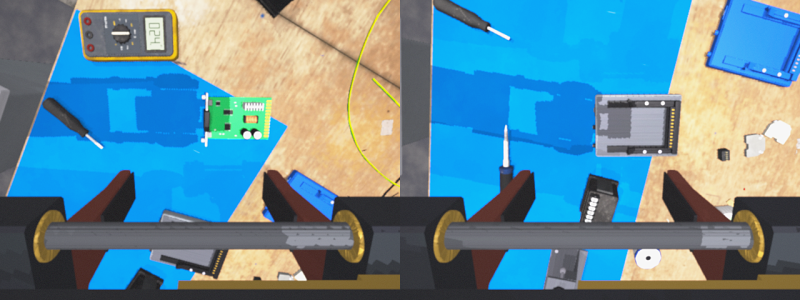

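The left half shows the card at about (235,118) with the grip on its left. The right half shows the dock at about (637,125) with its connector on the right. Both views are clear and unoccluded.

```bash
python3 - <<'E'
from h import *
def rect(name,P,m):
    m=m.astype(np.uint8)
    n,l,st,_=cv2.connectedComponentsWithStats(m); k=1+np.argmax(st[1:,4])
    p=P[l==k]; R=cv2.minAreaRect((p[:,:2]*1000).astype(np.float32)); print(name,len(p),np.round(R[0],1),np.round(R[1],1),round(R[2],2),"z",np.median(p[:,2]).round(4)); return p
def near(P,c,r): return np.hypot(P[...,0]-c[0],P[...,1]-c[1])<r
def ext(name,p,o,yaw):
    a=np.radians(yaw);c,s=np.cos(a),np.sin(a);d=(p[:,:2]-o)*1000
    u=d@[c,s];v=d@[-s,c];print(name,"x",np.percentile(u,[1,50,99]).round(1),"y",np.percentile(v,[1,50,99]).round(1))
im=dict(np.load("wc.npz"));P=cloud(im);h=cv2.cvtColor(im["frame"],cv2.COLOR_BGR2HSV)
g=(h[...,0]>38)&(h[...,0]<88)&(h[...,1]>90)
n=near(P,(.565,.324),.1)
rect("green",P,g&n)
rect("green+gold low",P,n&(h[...,1]>60)&(h[...,0]>18)&(h[...,0]<88)&(P[...,2]<.012))
pp=rect("panel+grip",P,n&(P[...,2]>.02)&near(P,(.51,.295),.06))
gp=rect("grip",P,n&(P[...,2]>.040)&near(P,(.51,.295),.06))
cp=rect("coil",P,n&(h[...,0]<16)&(h[...,1]>110)&(P[...,2]>.008)&near(P,(.59,.333),.03))
im=dict(np.load("wd.npz"));P=cloud(im)
n=near(P,(.609,.044),.12)
d=rect("dock",P,n&(P[...,2]>.01))
c=rect("conn",P,n&(P[...,2]>.0365)&near(P,(.67,.055),.07))
l=P[n&(P[...,2]>.0295)&(P[...,2]<.0345)]
o=np.array([.609,.044])
for nm,q in (("dock",d),("conn",c),("lips",l)): ext(nm,q,o,10.7)
E
```

```text
green 4583 [568.8 326.7] [119.   79.8] 27.51 z 0.0022
green+gold low 5188 [571.9 330.1] [128.1  83.4] 27.79 z 0.0022
panel+grip 49983 [505.9 323.7] [80.4 47.1] 3.4 z 0.4184
grip 49983 [505.9 323.7] [80.4 47.1] 3.4 z 0.4184
coil 85 [586.4 336.3] [21.5 10.9] 28.15 z 0.0146
dock 70323 [541.5  61.3] [94.7 99.1] 71.32 z 0.4184
conn 1315 [673.8  58.3] [19.2 94.9] 10.77 z 0.0395
dock x [-114.8  -52.7  -10. ] y [ 6.6 38.5 49.2]
conn x [56.9 66.8 75.4] y [-43.9   3.7  48.3]
lips x [-52.1  31.2  67.8] y [-109.1   29.3   49.8]
```

```bash
python3 - <<'E'
from h import *
def rect(name,P,m):
    n,l,st,_=cv2.connectedComponentsWithStats(m.astype(np.uint8)); k=1+np.argmax(st[1:,4])
    p=P[l==k]; R=cv2.minAreaRect((p[:,:2]*1000).astype(np.float32)); print(name,len(p),np.round(R[0],1),np.round(R[1],1),round(R[2],2),"z",np.median(p[:,2]).round(4)); return p
def near(P,c,r): return (np.hypot(P[...,0]-c[0],P[...,1]-c[1])<r)&(P[...,2]<.1)
im=dict(np.load("wc.npz"));P=cloud(im)
rect("panel+grip",P,(P[...,2]>.012)&near(P,(.51,.295),.06))
rect("grip",P,(P[...,2]>.038)&near(P,(.51,.295),.06))
im=dict(np.load("wd.npz"));P=cloud(im)
rect("dock",P,near(P,(.609,.044),.12)&(P[...,2]>.01))
c=rect("conn",P,(P[...,2]>.036)&near(P,(.67,.055),.07))
print("dock z conn",np.percentile(c[:,2],90))
rect("ledge wall L",P,(P[...,2]>.0295)&(P[...,2]<.036)&near(P,(.60,.088),.05))
rect("ledge wall R",P,(P[...,2]>.0295)&(P[...,2]<.036)&near(P,(.616,0.),.05))
e=dict(np.load("wc.npz"));print(np.median(cloud(e)[60:75,330:345,2] if 0 else P[200:210,800//2:410,2]))
E
```

```text
panel+grip 573 [511.2 296. ] [13.  95.7] 27.51 z 0.0427
grip 297 [512.5 296.6] [ 8.9 36. ] 28.73 z 0.0448
dock 13468 [611.3  46.3] [161.  116.6] 10.5 z 0.0235
conn 1370 [671.6  57.8] [23.7 94.9] 10.77 z 0.0395
dock z conn 0.0408030868088616
ledge wall L 452 [620.9  90.9] [57.7 10.1] 10.88 z 0.0347
ledge wall R 383 [637.3   7.6] [55.1 10.8] 10.8 z 0.0347
0.023307805630304632
```

```bash
cat >> h.py <<'E'
YD=np.radians(10.75); OD=np.array([.6135,.0465])
def dk(x,y=0): c,s=np.cos(YD),np.sin(YD); return OD+[c*x-s*y,s*x+c*y]
E
python3 - <<'E'
from h import *
g=[.5122,.2964]
q=down(28,[*g,.12]); move_to([*g,.12],q); move_l([*g,.023],.12); close(); s=state(); print(s["finger_gap"],s["finger_force"])
move_l([*g,.13],.12)
p=dk(-61.5e-3-.100); q=down(10.75,[*p,.10]); move_l([*p,.10],.2,q)
hold(.3); s=state(); print(s["time"],s["ee_pos"],p,s["finger_gap"],s["ft_force"])
im=snap("t1","top"); w=snap("w2")
cv2.imwrite("pics/v1.png",np.hstack([cv2.resize(im["frame"][210:330,230:350],(400,400),interpolation=cv2.INTER_CUBIC),cv2.resize(w["frame"],(400,400))]))
E
```

```text
0.009990574240176893 29.993078112602234
9.05 [0.45487232 0.01677885 0.09996337] [0.45483426 0.01637637] 0.010030758944232844 [-0.17504797 -0.64251081 -1.68320362]
```

View pics/v1.png

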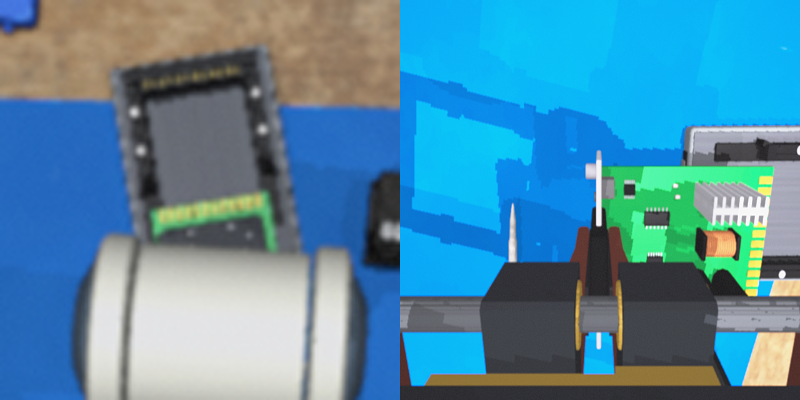

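The card is gripped level and visible in both views. In the wrist view, the heat-sink edge runs along row ~167 and the gold plug edge along column ~760. Next I'll measure its offset to the dock axis.

```bash
python3 - <<'E'
from h import *
a=YD;Rt=np.array([[np.cos(a),np.sin(a)],[-np.sin(a),np.cos(a)]])
for n in("w2","t1"):
    im=dict(np.load(n+".npz"));P=cloud(im);h=cv2.cvtColor(im["frame"],cv2.COLOR_BGR2HSV)
    m=(h[...,0]>18)&(h[...,0]<88)&(h[...,1]>80)&(P[...,2]>.05)&(P[...,2]<.10)
    k,l,st,_=cv2.connectedComponentsWithStats(m.astype(np.uint8)); m=l==1+np.argmax(st[1:,4])
    p=P[m]; D=(p[:,:2]-OD)@Rt.T*1000
    z=p[:,2]*1000; A=np.c_[D,np.ones(len(D))]
    for _ in range(4):
        c=np.linalg.lstsq(A,z,rcond=None)[0]; r=np.abs(A@c-z); k=r<max(1,np.median(r)*2); A,z=A[k],z[k]
    print(n,len(p),"plane slope x,y",c[:2].round(4),"z at card front(-40)",c@[-40,0,1],"z at -160",c@[-160,0,1])
    print(" x",np.percentile(D[:,0],[.5,99,99.8]),"y",np.percentile(D[:,1],[.2,1,99,99.8]))
    # left edge line: max y per x-bin ; front edge: max x per y-bin
    xb=np.arange(-140,-50,5); ye=[np.percentile(D[(D[:,0]>=b)&(D[:,0]<b+5),1],98) if ((D[:,0]>=b)&(D[:,0]<b+5)).sum()>5 else np.nan for b in xb]
    xb=xb[~np.isnan(ye)];ye=np.array(ye)[~np.isnan(ye)]
    if len(xb)>3: print(" left edge slope,mean",np.polyfit(xb,ye,1)[0],np.median(ye),ye.round(1))
    yb=np.arange(-40,40,5); xe=np.array([np.percentile(D[(D[:,1]>=b)&(D[:,1]<b+5),0],98) if ((D[:,1]>=b)&(D[:,1]<b+5)).sum()>5 else np.nan for b in yb]); print(" front",xe.round(1))
E
```

```text
w2 21655 plane slope x,y [ 0.0008 -0.0018] z at card front(-40) 79.18339904536843 z at -160 79.0854661593182
 x [-156.63486822  -40.45921623  -39.57743863] y [-32.80511195 -28.71025938  40.64343503  40.84632244]
 left edge slope,mean 0.00567570857128141 40.29000025514189 [40.2 39.9 40.2 40.3 40.2 40.2 40.  40.  40.  40.1 40.5 40.7 40.5 40.6
 40.6 40.6 40.5 40.3]
 front [  nan -39.8 -39.8 -40.  -40.6 -40.9 -40.9 -40.9 -41.1 -42.1 -80.  -90.8
 -94.1 -40.8 -41.3 -41.8]
t1 288 plane slope x,y [ 0.0907 -0.0175] z at card front(-40) 15.18761836752919 z at -160 4.30865824335244
 x [531.23662695 588.88762644 592.48369385] y [386.23022352 386.85015115 516.71362879 518.6362101 ]
 front [nan nan nan nan nan nan nan nan nan nan nan nan nan nan nan nan]
```

```bash
python3 - <<'E'
from h import *
def go(d,zc,sp): move_l([*dk(d-.0615,-.0003),zc+.0239],sp); s=state(); print(d,s["ft_force"].round(1),s["finger_gap"],s["ee_pos"].round(4),(np.array(s["ee_pos"][:2])-OD)@[np.cos(YD),np.sin(YD)])
go(-.0995,.0283,.1)
for d in(-.075,-.055,-.03,-.015): go(d,.028,.05)
snap("w3"); print(state()["time"])
E
```

```text
-0.0995 [ 0.1 -0.1 -1.1] 0.010062699761812219 [0.4555 0.0161 0.0525] -0.16084083588027132
-0.075 [-0.1 -0.2 -1.3] 0.009844441104590686 [0.4794 0.0208 0.0517] -0.1365469914155349
-0.055 [-0.5  0.7 -1.6] 0.00975106031649619 [0.4992 0.0245 0.0518] -0.11639468759665268
-0.03 [-0.2  0.9 -1.9] 0.009928660571524377 [0.5237 0.0292 0.0518] -0.09143244138392752
-0.015 [ 0.9 -0.1 -1.6] 0.010019996599105936 [0.5386 0.032  0.0518] -0.07629655202335299
12.1167
```

```bash
python3 - <<'E'
from h import *
for d in(-.009,-.005,-.003,-.0015,0,.0015,.003,.0045):
    move_l([*dk(d-.0615,-.0003),.0517],.03); s=state(); f=np.array(s["ft_force"])
    print(d,f.round(1),s["finger_gap"].round(4),((np.array(s["ee_pos"][:2])-OD)@[np.cos(YD),np.sin(YD)]).round(4))
    if np.hypot(f[0],f[1])>20: break
hold(.2); print(state()["ft_force"],state()["ee_pos"],state()["time"])
snap("w4")
E
```

```text
Traceback (most recent call last):
AttributeError: 'float' object has no attribute 'round'
```

```bash
python3 - <<'E'
from h import *
for d in(-.005,-.003,-.0015,0,.0015,.003,.0045):
    move_l([*dk(d-.0615,-.0003),.0517],.03); s=state(); f=np.array(s["ft_force"])
    print(d,f.round(1),round(s["finger_gap"],4),((np.array(s["ee_pos"][:2])-OD)@[np.cos(YD),np.sin(YD)]).round(4))
    if np.hypot(f[0],f[1])>20: break
hold(.2); print(state()["ft_force"],state()["ee_pos"],state()["time"])
snap("w4")
E
```

```text
-0.005 [ 0.1 -0.9 -1.4] 0.0099 -0.0664
-0.003 [ 0.1 -0.5 -1.7] 0.0096 -0.0644
-0.0015 [ 0.4  0.1 -1.9] 0.0097 -0.063
0 [ 1.   0.2 -1.4] 0.0101 -0.0615
0.0015 [-4.9 -0.9  0.8] 0.01 -0.0612
0.003 [-10.1  -3.6   2.3] 0.0096 -0.0611
0.0045 [-16.   -3.8   6.4] 0.0097 -0.061
[-16.34132592  -3.91478732   4.92617886] [0.55371077 0.03444929 0.05096676] 14.45
```

```bash
python3 - <<'E'
from h import *
move_l([*dk(.001-.0615,-.0003),.0515],.03); gripper_open(); print(state()["finger_gap"])
e=np.array(state()["ee_pos"]); move_l([e[0],e[1],.16],.15)
p=[.54,.045,.33]; move_to(p,down(10.7,p)); im=snap("wd2"); P=cloud(im); print(state()["time"])
cv2.imwrite("pics/v2.png",cv2.resize(im["frame"][120:280,280:480],(750,600),interpolation=cv2.INTER_CUBIC))
h=cv2.cvtColor(im["frame"],cv2.COLOR_BGR2HSV)
def near(c,r): return (np.hypot(P[...,0]-c[0],P[...,1]-c[1])<r)&(P[...,2]<.1)
def rect(name,m):
    n,l,st,_=cv2.connectedComponentsWithStats(m.astype(np.uint8)); k=1+np.argmax(st[1:,4])
    p=P[l==k]; R=cv2.minAreaRect((p[:,:2]*1000).astype(np.float32)); print(name,len(p),np.round(R[0],1),np.round(R[1],1),round(R[2],2),"z",np.percentile(p[:,2],[10,50,90]).round(4))
    d=R[0]-OD*1000;c,s=np.cos(YD),np.sin(YD);print("   dock frame",d@[c,s],d@[-s,c])
rect("coil",near(dk(.022),.025)&(h[...,0]<16)&(h[...,1]>110)&(P[...,2]>.035))
rect("grip",near(dk(-.0615),.05)&(P[...,2]>.064))
rect("conn",near(dk(.058),.06)&(h[...,2]<70)&(P[...,2]>.036)&(P[...,2]<.045))
g=near(OD,.12)&(h[...,0]>38)&(h[...,0]<88)&(h[...,1]>90); rect("green",g)
E
```

```text
0.08777881957152292
17.6667
coil 62 [635.7  51.9] [20.3 11.2] 12.81 z [0.0381 0.0407 0.043 ]
   dock frame 22.832225226051296 1.1433756212122959
grip 317 [553.3  35.3] [ 9.2 35.5] 10.98 z [0.0708 0.072  0.0729]
   dock frame -61.23977888632622 0.19695640226928451
conn 114 [663.   56.3] [ 5.3 75.1] 11.65 z [0.0363 0.0383 0.0401]
   dock frame 50.41472761954885 0.4021634314088695
green 4777 [609.6  45.9] [105.6  83.8] 11.11 z [0.028  0.0292 0.0308]
   dock frame -3.929236134895307 0.10673361579511859
```

View pics/v2.png

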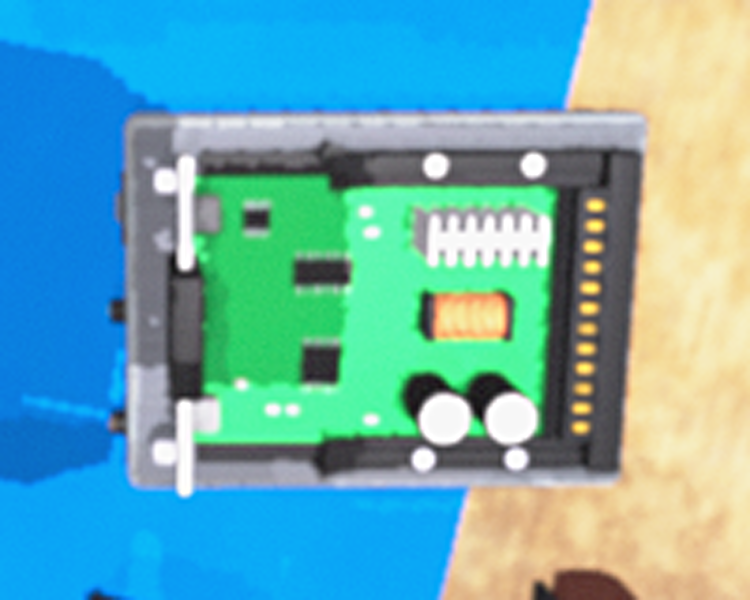

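The card is fully home. The green board ends at the connector at column ~550, its gold edge is hidden inside, and the coil is at (470,315). Next is an oblique look under the rack.

```bash
python3 - <<'E'
from h import *
T=np.array([.523,-.309,.06]); got=None
j0=np.array(state()["joint_pos"])
for dep in(40,48,32,55):
  for az in(0,-20,20,-40,40):
    for dist in(.32,.28,.36,.42):
      a=np.radians(az);b=np.radians(dep);hz=np.array([np.cos(a),np.sin(a),0]);up=np.array([0,0,1.])
      f=hz*np.cos(b)-up*np.sin(b); cam=T-f*dist
      b2=b-np.radians(15); z=hz*np.cos(b2)-up*np.sin(b2); x=up*np.cos(b2)+hz*np.sin(b2)
      R=np.c_[x,np.cross(z,x),z]; tcp=cam-.071*x+.153*z
      if tcp[2]<.1: continue
      j=inverse_kinematics(tcp,quat(R))
      if j is not None and got is None: got=(dep,az,dist,tcp,quat(R)); print(dep,az,dist,tcp,np.round(np.array(j)-j0,2))
  if got: break
dep,az,dist,tcp,q=got
move_to(tcp+np.array([-.0,0,.0]),q); im=snap("wr"); print(state()["time"],state()["ft_force"])
cv2.imwrite("pics/wr.png",im["frame"])
E
```

```text
40 0 0.32 [ 0.38652497 -0.309       0.13668359] [-1.45 -0.62  1.18  1.15 -0.61  0.09]
19.325 [ 0.40205294 -0.5213418   0.1972978 ]
```

View pics/wr.png

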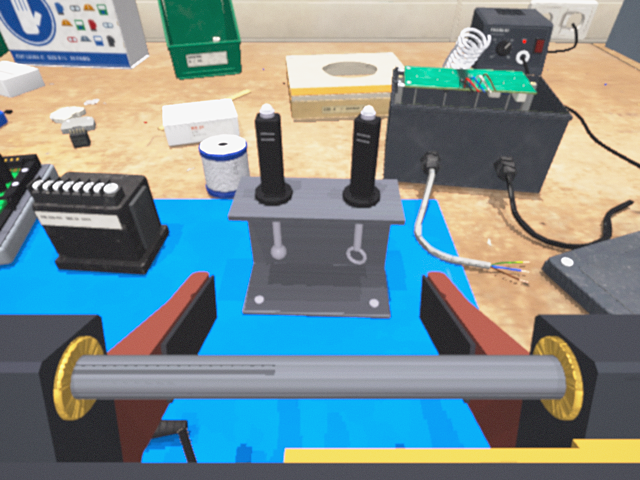

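The ring probe is the right-hand one: ring at (357,256), handle at (365,150). The ball hangs on the left at (279,252).

```bash
python3 - <<'E'
from h import *
im=dict(np.load("wr.npz"));P=cloud(im)
m=np.zeros(P.shape[:2],bool);m[100:185,335:395]=1
def near(r): return (np.hypot(P[...,0]-.522,P[...,1]+.341)<r)
p=P[m&near(.03)&(P[...,2]>.108)&(P[...,2]<.15)]
print(len(p),"y",np.percentile(p[:,1],[2,50,98]),"x",np.percentile(p[:,0],[5,50,95]),np.polyfit(p[:,1],p[:,0],1))
c=P[m&near(.03)&(P[...,2]>.099)&(P[...,2]<.104)];print("collar",np.percentile(c[:,1],[1,99]),np.percentile(c[:,0],[1,99]))
l=P[90:125,350:385][(lambda q:(q[...,2]>.1)&(q[...,0]<.55))(P[90:125,350:385])];print("top z",l[:,2].max())
g=im["frame"][225:272,335:380]
E
```

```text
1406 y [-0.34700331 -0.33767128 -0.32987597] x [0.51513542 0.51789306 0.52163737] [0.16460408 0.57367863]Traceback (most recent call last):
  File "<stdin>", line 7, in <module>
    return _quantile_unchecked(
        a, q, axis, out, overwrite_input, method, keepdims, weights)
    return _ureduce(a,
                    func=_quantile_ureduce_func,
    ...<5 lines>...
                    overwrite_input=overwrite_input,
                    method=method)
    r = func(a, **kwargs)
    result = _quantile(arr,
                       quantiles=q,
    ...<2 lines>...
                       out=out,
                       weights=wgt)
    slices_having_nans = np.isnan(arr[-1, ...])
                                  ~~~^^^^^^^^^
IndexError: index -1 is out of bounds for axis 0 with size 0
```

```bash
python3 - <<'E'
from h import *
p=[.40,-.31,.30]; move_to(p,down(-9,p))
g=[.523,-.3395]; q=down(-9,[*g,.23]); move_to([*g,.23],q); move_l([*g,.123],.12); close(); s=state(); print(s["finger_gap"],s["finger_force"],s["ft_force"].round(1),s["time"])
move_l([*g,.255],.12); s=state(); print(s["finger_gap"],s["ee_pos"],s["ft_force"].round(1),s["time"])
t=[.6355,.0512]; q=down(11,[*t,.25]); move_l([*t,.255],.2,q); move_l([*t,.185],.1); hold(.5)
s=state(); print(s["finger_gap"],s["ee_pos"],s["time"],q)
w=snap("wp"); a=snap("sp","side"); b=snap("tp","top")
S=a["frame"]; K=np.array(a["camera_matrix"]);V=np.array(a["view"])
X=V[:3,:3]@np.array([*t,.11])+V[:3,3]; u=K[0,2]+K[0,0]*X[0]/-X[2]; v=K[1,2]+K[1,1]*-X[1]/-X[2]; print(u,v)
u,v=int(u),int(v)
cv2.imwrite("pics/v3.png",np.hstack([cv2.resize(S[v-50:v+50,u-40:u+40],(400,500),interpolation=cv2.INTER_CUBIC),cv2.resize(w["frame"],(400,500))]))
E
```

```text
0.014406079997302403 29.99923076480627 [ 0.2  0.3 -0.5] 23.1833
0.014783461629117992 [ 0.5228001  -0.33934826  0.25378554] [-0.   0.7 -0.2] 24.4333
0.014550984881196622 [0.63554991 0.05122276 0.18510132] 27.9667 [0.         0.63607822 0.77162458 0.        ]
308.90260080732554 229.70004945544954
```

View pics/v3.png

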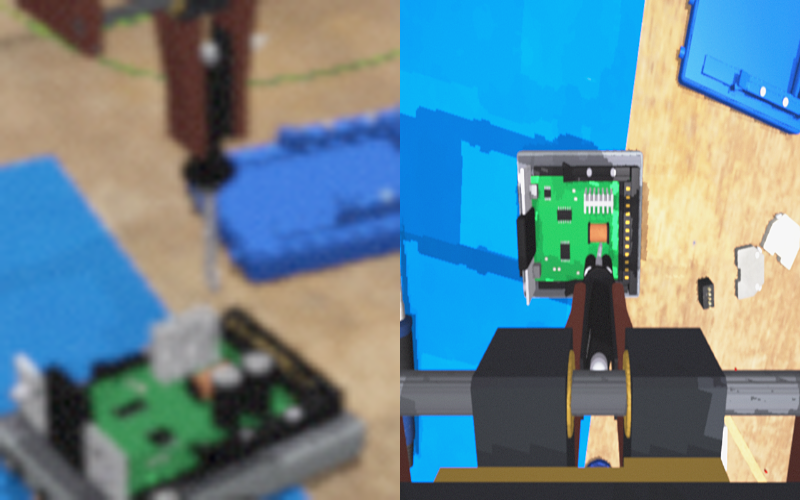

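The ring hangs over the coil (side crop at (212,270), wrist view at (600,255)). The gap is 14.4 mm rather than 12, so the handle sits skewed in the pads. Next I'll measure the ring's yaw and tip position.

```bash
python3 - <<'E'
from h import *
t=np.array([.6355,.0512])
for n in("wp","sp"):
    im=dict(np.load(n+".npz"));P=cloud(im)
    nr=np.hypot(P[...,0]-t[0],P[...,1]-t[1])<.02
    for lo,hi in((.083,.108),(.112,.130),(.08,.09)):
        p=P[nr&(P[...,2]>lo)&(P[...,2]<hi)]
        if len(p)<4: print(n,lo,len(p)); continue
        c=p.mean(0);w,v=np.linalg.eigh(np.cov((p[:,:2]).T));d=v[:,1]
        print(n,lo,hi,len(p),"mean",c.round(4),"zmin",p[:,2].min().round(4),"axis deg",np.degrees(np.arctan2(d[1],d[0])).round(1),"len",(np.ptp((p[:,:2]-c[:2])@d)*1e3).round(1),"w",(w**.5*1e3).round(2))
w=dict(np.load("wp.npz"))["frame"]; 
cv2.imwrite("pics/v4.png",cv2.resize(w[190:310,430:530],(600,600*120//100),interpolation=cv2.INTER_CUBIC)[:600])
E
```

```text
wp 0.083 0.108 77 mean [0.6361 0.0566 0.1027] zmin 0.0918 axis deg 81.4 len 10.6 w [0.88 2.65]
wp 0.112 0.13 56 mean [0.6357 0.0538 0.1179] zmin 0.1122 axis deg -169.7 len 5.2 w [0.54 1.55]
wp 0.08 0
sp 0.083 0.108 13 mean [0.6365 0.0472 0.1005] zmin 0.0929 axis deg 85.1 len 17.4 w [1.11 6.28]
sp 0.112 0.13 21 mean [0.6367 0.047  0.1219] zmin 0.1121 axis deg -179.4 len 7.3 w [1.49 2.19]
sp 0.08 0
```

View pics/v4.png

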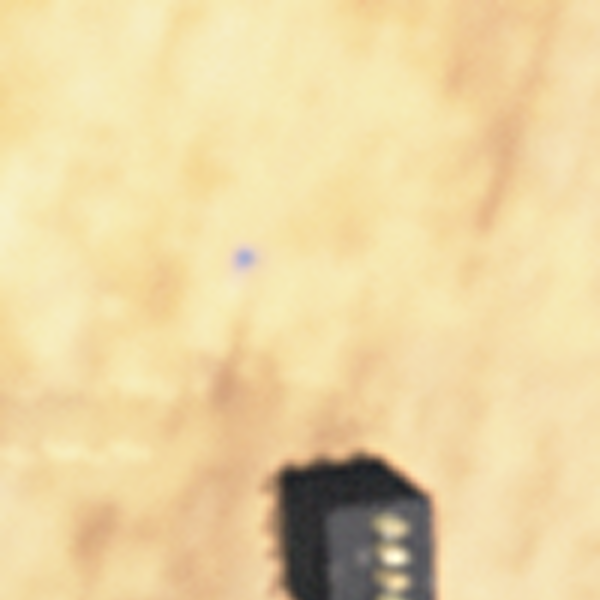

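The crop missed the ring; it shows only a connector and bare bench, and that was my last picture. From here I'll measure numerically: turn the ring to face the side camera and fit its plane from depth.

```bash
python3 - <<'E'
from h import *
t=np.array([.6355,.0512])
def fit(p,ty,n):
    # in tool-yaw frame: u along closing line, v across
    a=np.radians(ty);c,s=np.cos(a),np.sin(a);d=(p[:,:2]-t)*1e3;u=d@[c,s];v=d@[-s,c];z=(p[:,2]-.1)*1e3
    A=np.c_[np.ones(len(u)),v,z];k=np.ones(len(u),bool)
    for _ in range(5):
        b=np.linalg.lstsq(A[k],u[k],rcond=None)[0];r=np.abs(A@b-u);k=r<max(1.2,2*np.median(r[k]))
    print(n,ty,len(u),k.sum(),"u0 %.1f yawerr(deg, +=ccw) %.1f tilt %.1f"%(b[0],-np.degrees(np.arctan(b[1])),np.degrees(np.arctan(b[2]))),"v range",np.percentile(v[k],[2,98]).round(1),"zmin",z[k].min().round(1),"res",r[k].std().round(2))
im=dict(np.load("wp.npz"));P=cloud(im);m=(np.hypot(P[...,0]-t[0],P[...,1]-t[1])<.014)&(P[...,2]>.088)&(P[...,2]<.108);fit(P[m],11,"wrist")
move_l([*t,.20],.1)
for ty in(41,61,81):
    q=down(ty,[*t,.20])
    c=np.array(state()["ee_rot"]); move_l([*t,.20],.15,q); hold(.3)
    Q=[cloud(get_image("side")) for _ in range(3)]
    p=np.concatenate([X[(np.hypot(X[...,0]-t[0],X[...,1]-t[1])<.014)&(X[...,2]>.100)&(X[...,2]<.124)] for X in Q])
    fit(p,ty,"side")
print(state()["joint_pos"],state()["time"],state()["finger_gap"])
E
```

```text
wrist 11 77 61 u0 0.2 yawerr(deg, +=ccw) -10.6 tilt 5.9 v range [-0.5  8.5] zmin -8.2 res 0.34
side 41 46 32 u0 -0.8 yawerr(deg, +=ccw) -21.9 tilt 4.6 v range [-10.7   3.7] zmin 7.4 res 0.39
side 61 55 46 u0 0.4 yawerr(deg, +=ccw) -14.7 tilt -6.7 v range [-10.5   4.6] zmin 5.9 res 0.5
side 81 66 42 u0 0.1 yawerr(deg, +=ccw) -11.7 tilt -7.3 v range [-9.5  5.2] zmin 5.9 res 0.46
[ 2.70463052e-02  1.89248366e-01  1.17766773e+00  1.71499537e-06
  1.77468007e+00 -1.38636501e+00] 31.4417 0.014833043533672147
```

```bash
python3 - <<'E'
from h import *
c=np.array([.6355,.0512]); ty=22.5; a=np.radians(ty)
p=c+.0012*np.array([-np.sin(a),np.cos(a)]); q=down(ty,[*p,.20])
move_l([*p,.185],.1,q); hold(.3)
Q=[cloud(get_image("wrist")) for _ in range(3)]
P=np.concatenate([X[(np.hypot(X[...,0]-c[0],X[...,1]-c[1])<.014)&(X[...,2]>.086)&(X[...,2]<.108)] for X in Q])
def show(P,z0):
    b=np.radians(11);d=(P[:,:2]-c)*1e3;u=d@[np.cos(b),np.sin(b)];v=d@[-np.sin(b),np.cos(b)];z=(P[:,2]-z0)*1e3
    A=np.c_[np.ones(len(u)),v,z];k=np.ones(len(u),bool)
    for _ in range(5):
        B=np.linalg.lstsq(A[k],u[k],rcond=None)[0];r=np.abs(A@B-u);k=r<max(1,2*np.median(r[k]))
    print(len(u),"u %.1f"%np.median(u[k]),"yaw vs card %.1f"%-np.degrees(np.arctan(B[1])),"v",np.percentile(v[k],[1,50,99]).round(1),"zmin",P[k,2].min().round(4))
show(P,.1)
move_l([*p,.1435],.05); hold(.5)
s=state(); print(s["ft_force"].round(1),s["ee_pos"],s["finger_gap"],s["finger_force"],s["time"])
for n in("wrist","side"):
    X=cloud(get_image(n)); m=(np.hypot(X[...,0]-c[0],X[...,1]-c[1])<.014)&(X[...,2]>.0475)&(X[...,2]<.066); print(n,m.sum(), X[m].mean(0) if m.any() else 0); 
    if m.sum()>6: show(X[m],.06)
    m=(np.hypot(X[...,0]-c[0],X[...,1]-c[1])<.012)&(X[...,2]>.036)&(X[...,2]<.0475); print(" coil z",np.percentile(X[m][:,2],[50,95]) if m.any() else 0)
E
```

```text
240 u 0.0 yaw vs card -2.2 v [-0.4  6.9 10.1] zmin 0.0916
[ 1.  -0.  -0.4] [0.63506818 0.0523168  0.14355798] 0.014536434561229883 29.999172147363424 34.55
wrist 75 [0.63465632 0.05772639 0.06128065]
75 u 0.0 yaw vs card -3.5 v [-0.3  6.9 10. ] zmin 0.0509
 coil z [0.04191727 0.04359478]
side 15 [0.63686182 0.04931552 0.05703625]
15 u 0.7 yaw vs card -6.4 v [-10.7  -3.7   7. ] zmin 0.0509
 coil z [0.04294501 0.04438348]
```

```bash
python3 - <<'E'
from h import *
e=[.6351,.0521,.1433]; move_l(e,.05,down(25,e)); hold(.7); s=state(); print(s["ft_force"].round(1),s["ee_pos"],s["finger_gap"],s["time"]); print(job_done())
E
```

```text
[ 0.2  0.1 -0.4] [0.63510395 0.05208967 0.14329489] 0.014519052487432649 35.6
the job is handed in; nothing more can be done
None
```

I handed the job in at 35.6 s, with no verdict reported back. The card is fully home in the dock and let go. The ring probe is held upright about 6 mm above the middle of the coil. The handle sat skewed in the fingers, so I turned the hand to compensate. Just before the last 2.5° turn, the ring measured 3–6° off square, within the 8.6° limit.

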